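Set the jars to prove on the double warmer

ROBOT

A 6-joint arm with a two-finger parallel gripper is mounted at the origin on the work surface. World frame = base frame: x ahead of the robot, y to its left, z up, the work surface at z = 0. Lengths are in m, angles in degrees, forces in N, time in s.
With the tool pointing down it reaches from about 0.4 to 0.825 m from the base axis. Payload 7 kg.
Tool frame: the origin (TCP) lies midway between the tips of the shut fingers; the grasp point (between the pads) lies 19 mm behind it; z points along the fingers, y is the direction in which the jaws open and shut (so a half turn about z gives the same grasp; the last joint's range is limited). The gripper opens to 88 mm and grips with 3 to 60 N. Pads are 19 mm wide; open, the fingers measure 130 mm over their backs; the gripper's body (78 mm by 193 mm) begins 47 mm behind the grasp point.
Start: joints at [90.762, 20.546, 0.682, 0, -70.136, -16.507], TCP at [0.183, 0.65, 0.227] pointing down, gripper open.
Joint ranges: [-176.03, 176.03], [-82.01, 121.73], [-58.28, 71.71], [-173.87, 95.51], [-174.79, -0.11], [-173.66, 173.66]. Speed limits (degrees/s): [136.94, 136.94, 172.46, 180, 180, 180].

INTERFACE

Orientations are given as a 3x3 rotation matrix whose columns are the frame's x, y, z axes.
In Python, from rig import robot gives the robot as it stands. Calls block until the motion is done:
- robot.goto(position, orientation): joint-space move of the TCP to a pose.
- robot.servo_line(position, ori=None, speed=0.15): straight line of the TCP; ori=None keeps the orientation; speed is the mean speed in m/s.
- robot.movej(angles): joint-space move.
- robot.move_gripper(opening): opening from 0.0 (shut) to 1.0 (fully open); the grip force is fixed at half the most; returns when the fingers have stopped.
- robot.dwell(seconds).
- robot.ik(position, orientation): joint angles nearest the present ones, or None.
- robot.grab_frame(name): name is "scene" or "top" or "wrist"; returns (picture, depth): 400x640x3 uint8, red, green, blue; 400x640 float32, m along the optical axis (not along the pixel's ray), 0 where there is no reading.
- robot.camera_info(name): a dict with "vfov" (degrees; the focal length in pixels is half the picture's height over the tangent of half this angle, whatever the lens; pixels are square), "cx", "cy" (the principal point, pixels), "k1" (the pictures are not rectified: a ray, as slopes to the right and down, at radius r is drawn at 1 + k1 r^2 times it, then the intrinsics apply), "view" (4x4, takes a point from world to camera coordinates); the wrist camera has in their place "T_tool_cam" (4x4, takes a point from camera to tool coordinates, whose origin is the TCP and whose axes are the flange's). Camera axes: x right, y down, z forward; pixel columns grow to the right and rows downward; lengths in m; the calibration is good to about 2 mm. A picture is of the moment at which its call begins: read the wrist's pose just before it. camera_info takes no time and is no camera call.
A pose or a line that the arm cannot do raises robot.Unreachable and nothing moves.
- robot.job_done(): hands the job in, once; it reports no verdict.
Readings, each from a call of its own:
- robot.read_t(): time.
- robot.read_qpos(): joint angles.
- robot.read_qvel(): joint speeds.
- robot.read_effort(): joint torques, N m.
- robot.read_position(): TCP position.
- robot.read_tcp_rot(): TCP orientation.
- robot.read_force(): force on the tool from outside, world axes, zero at the start.
- robot.read_ft_torque(): the same for the moment, N m.
- robot.read_grip_width(): opening from 0.0 (shut) to 1.0 (fully open).
Only numpy, scipy, OpenCV 4.12 (cv2) and the standard library are available. Lean on these libraries where they do the work, as an engineer would, in place of code of your own. Each camera call takes 0.05 s, during which the arm holds its last target. There are 200 camera calls.

TASK

The dough tub already occupies one plate of the double warmer. Clear the terracotta stone off the other plate and lay it flat in the middle of the cork trivet, turn the trim dial until its pointer stands at the zero mark, and stand every stoppered glass jar upright on the cleared plate, well on it. When all that is ready, start this plate by pressing its own treadle fully down to its stop and letting it come up again; do not press the tub's treadle, and leave the tub and everything else where they are.

Things in the scene. Friction and masses are not known exactly. Their poses are not given: they have to be found in the camera images.
- plate_left (a point): centre of the top face of the warmer's left (+y) plate, a bare flat aluminium square 200 x 200 mm, without a rim, about 38 mm above the shelf. x, y axes along the plate's sides, z up; x points away from the treadles (the warmer's front, with the treadles and dial, faces -x). The warmer (grey, 570 x 220 mm, fixed, but placed and turned differently each time) has two such plates, 300 mm apart, with a 100 mm gap between them.
- plate_right (a point): the same for the right (-y) plate.
- treadle_left_pad (a point): point on the upper face of the left plate's steel treadle, 70 mm from its hinge, midway across: the place to press. The treadle is a plate 90 mm long, 70 mm wide and 8 mm thick, hinged at the warmer's front edge 30 mm above the shelf in front of the middle of its plate; its free end points to -x and slopes up 0.2 rad when released. Pressed, this point sinks about 24 mm, from about 48 to about 24 mm above the shelf.
- treadle_right_pad (a point): the same for the right plate's treadle.
- treadle_left (a joint): angle of the left treadle, rad: 0 released (up), 0.35 fully down on its stop. A spring returns it; pressing at the pad point takes about 5 N to start and 12 N at the stop.
- treadle_right (a joint): the same for the right treadle.
- dial_grip (a point): the middle of the grip of the trim dial, on its axis (vertical). The dial stands on a box 40 mm high at the warmer's front between the treadles: an aluminium disc of 68 mm diameter with a black bar grip on top, 60 mm long, 14 mm wide, 34 mm tall (its top 16 mm above this point, the disc 18 mm below it). The point turns with the dial: its x axis runs along the bar, and the pointer (white stripe along half of the top of the bar and down that end) is at its -x end.
- dial (a joint): angle of the trim dial, rad, positive anticlockwise seen from above; 0: the pointer stands at the broad black zero mark, which is straight to the warmer's front (-x); thin ticks every 0.25 rad. Range -1.6 to 1.6; slight friction, it stays where it is left.
- tub_c (a point): centre of the dough rising container, a closed plastic tub 158 x 138 mm, 88 mm tall, 0.9 kg, which stands on one of the two plates; x along its long side. It is to be left alone.
- stone_c (a point): centre of the terracotta warming stone, a loose block 110 x 56 x 28 mm, about 0.35 kg, x along its length, z up. It lies flat on the plate that the tub does not stand on.
- trivet_top (a point): centre of the top face of the cork trivet, a fixed square 140 x 140 x 8 mm lying on the shelf.
- jar1_c (a point): centre (60 mm above its base) of a loose closed glass jar, 120 mm tall, about 0.3 kg, z up along its axis: heavy-bottomed glass body of 68 mm diameter up to 70 mm, narrowing to 40 mm at 84 mm, then a fast cork stopper of 38 mm diameter from 84 to 120 mm, by which it can be lifted. Stands on the shelf. Its centre of mass is low, about 22 mm up. Three or four such jars are there; None for one that is not.
- jar2_c (a point): a jar like jar1; None if it is not there this time.
- jar3_c (a point): a jar like jar1; None if it is not there this time.
- jar4_c (a point): a jar like jar1; None if it is not there this time.
- scraper: bamboo scraper lying flat, 170 x 75 x 6 mm; origin under its middle. Bystander.
- thermometer: steel probe thermometer lying on the warmer between its plates, round head of 44 mm diameter and 14 mm tall at the origin, probe to 140 mm along x. Bystander.
- tin: closed tin can, 80 mm diameter, 100 mm tall, origin under it. Bystander, not one of the jars.

How it is judged:
By the outcome, as a careful person would: the job done as asked, in the order asked, and still so for the second after the job is handed in, with the robot touching nothing.
Of jar1, jar2, jar3, jar4 only 3 to 4 are there at a start; the rules pass over those that are not, and their reading is None.
At some moment in a run one of stone, jar1, jar2, jar3, jar4 may be knocked a few centimetres aside while the robot is not near it.
It also fails if it takes over 210 s, if anything falls off the work surface, if the arm or the gripper's body presses on something with over 40 N, if the wrist force passes 120 N, or if a joint passes its speed limit or range.

## Working session

There is one attempt and no reset: what is moved stays moved. The work goes in short steps, each a Python script; the robot and the scene stay as the last script left them, time stands still between calls to the robot, and variables do not carry over. Pictures are saved under pics/ and viewed, about 12 in all and at most 16, crops included, and the job is handed in when it is done.

```bash
ls; mkdir -p pics
cat > h.py <<'E'
import numpy as np, cv2
from rig import robot
def info(n):
    c=robot.camera_info(n); f=200/np.tan(np.radians(c['vfov'])/2); return c,f
def pose(n):
    c,f=info(n)
    if n=='wrist':
        T=np.eye(4);T[:3,:3]=robot.read_tcp_rot();T[:3,3]=robot.read_position()
        return T@np.array(c['T_tool_cam'])
    return np.linalg.inv(np.array(c['view']))
def slopes(n,uv):
    c,f=info(n); K=np.array([[f,0,c['cx']],[0,f,c['cy']],[0,0,1.]])
    return cv2.undistortPoints(np.array(uv,float).reshape(-1,1,2),K,np.array([c['k1'],0,0,0.])).reshape(-1,2)
def onplane(n,uv,z,M=None):
    M=pose(n) if M is None else M
    s=slopes(n,uv); d=np.c_[s,np.ones(len(s))]@M[:3,:3].T
    return M[:3,3]+d*((z-M[2,3])/d[:,2])[:,None]
def cloud(n,depth,M=None):
    M=pose(n) if M is None else M
    v,u=np.mgrid[:400,:640]; s=slopes(n,np.c_[u.ravel(),v.ravel()])
    p=np.c_[s,np.ones(len(s))]*depth.reshape(-1,1)
    return (p@M[:3,:3].T+M[:3,3]).reshape(400,640,3)
def down(yaw): # tool z down, tool y (jaw) along world yaw (rad)
    y=np.array([np.cos(yaw),np.sin(yaw),0]);z=np.array([0,0,-1.]);return np.c_[np.cross(y,z),y,z]
def save(name,im): cv2.imwrite('pics/'+name+'.png',im[:,:,::-1])
E
python3 - <<'E'
from h import *
for n in('scene','top'):
    M=pose(n);im,d=robot.grab_frame(n);save(n+'0',im);np.savez('pics/'+n+'0.npz',im=im,d=d)
    c=robot.camera_info(n);print(n,c['vfov'],c['k1'],M[:3,3].round(3),M[:3,2].round(2),(d>0).mean())
M=pose('wrist');print(M[:3,3],M[:3,2],robot.camera_info('wrist'),robot.read_tcp_rot())
E
```

```text
pics
scene 51.94454869775956 0.012660566375478433 [ 1.224 -0.04   0.925] [-0.65  0.05 -0.75] 0.9959375
top 53.91538570799524 -0.0702899539028879 [0.213 0.005 1.292] [ 0.19  0.   -0.98] 0.99619921875
[0.25532011 0.62872074 0.38405676] [-0.26872756  0.07475986 -0.96031061] {'vfov': 62.62353844046417, 'cx': 313.96568825071853, 'cy': 200.57201696495767, 'k1': -0.0018388299443505543, 'T_tool_cam': array([[-7.37867124e-04, -9.60272229e-01, -2.79063975e-01,
         7.51216115e-02],
       [ 9.99999701e-01, -6.43463551e-04, -4.29889687e-04,
         3.74018854e-04],
       [ 2.33243631e-04, -2.79064208e-01,  9.60272416e-01,
        -1.58337514e-01],
       [ 0.00000000e+00,  0.00000000e+00,  0.00000000e+00,
         1.00000000e+00]])} [[ 9.62441649e-01 -2.71488487e-01 -2.72297526e-04]
 [-2.71488589e-01 -9.62440528e-01 -1.47516947e-03]
 [ 1.38421353e-04  1.49369020e-03 -9.99998875e-01]]
```

View pics/top0.png

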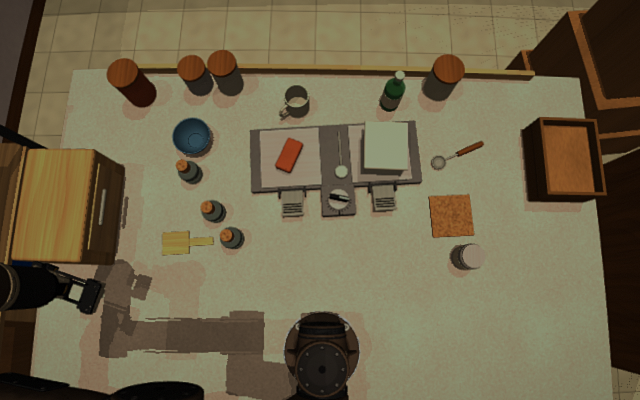

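View pics/scene0.png

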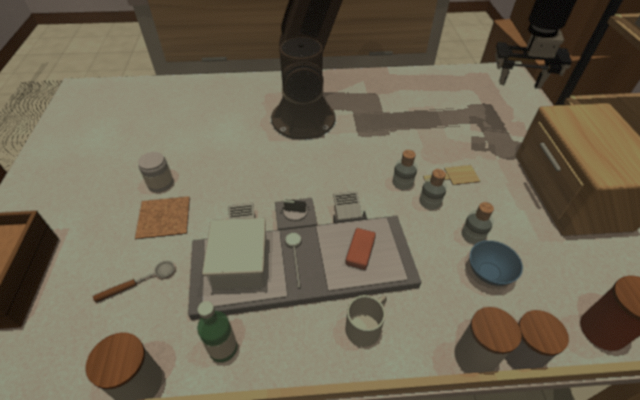

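Top view: tub on the right plate, stone (289,155) on the left plate. Three jars, with corks at about (182,165), (207,207) and (227,232). Dial at (339,198), trivet at (451,215).

```bash
cat > m.py <<'E'
from h import *
z=np.load('pics/top0.npz');im,d=z['im'],z['d'];P=cloud('top',d)
np.set_printoptions(precision=4,suppress=True)
hsv=cv2.cvtColor(im,cv2.COLOR_RGB2HSV)
def rect(mask,roi,h,name,er=0):
    m=np.zeros((400,640),np.uint8);x0,y0,x1,y1=roi;m[y0:y1,x0:x1]=mask[y0:y1,x0:x1]*255
    n,l,s,c=cv2.connectedComponentsWithStats(m);k=1+s[1:,4].argmax();v,u=np.where(l==k)
    q=onplane('top',np.c_[u,v],h)[:,:2] if h is not None else P[v,u,:2]
    r=cv2.minAreaRect((q*1000).astype(np.float32));print(name,r,'z',np.median(P[v,u,2]),len(v), 'mean',q.mean(0));return r
rect((P[...,2]>.03)&(P[...,2]<.047),(235,110,430,200),.038,'warmer')
rect((P[...,2]>.055)&(P[...,2]<.08),(255,125,325,190),.066,'stone depth')
red=((hsv[...,0]<12)&(hsv[...,1]>140)&(hsv[...,2]>90));rect(red,(255,125,325,190),.066,'stone')
rect(P[...,2]>.1,(350,110,420,185),.126,'tub')
rect((hsv[...,1]>110)&(hsv[...,0]<20),(420,185,485,245),.008,'trivet')
for i,(u,v) in enumerate([(182,165),(207,207),(227,232)]):
    rect(P[...,2]>.105,(u-14,v-14,u+14,v+14),.12,'jar%d'%i)
rect((P[...,2]>.065)&(P[...,2]<.1),(322,180,356,212),.074,'grip')
for (u,v) in [(300,150),(270,170),(440,120),(255,190),(418,180),(292,205),(384,202),(327,212),(339,172),(200,300)]:print((u,v),P[v,u])
cv2.imwrite('pics/crop.png',cv2.resize(im[105:225,240:430,::-1],None,fx=4.2,fy=4.2,interpolation=cv2.INTER_CUBIC))
E
python3 m.py
```

```text
warmer ((608.3882446289062, -33.991912841796875), (260.7254638671875, 568.063232421875), 1.0103543996810913) z 0.037120237883414786 6383 mean [0.5962 0.0148]
stone depth ((617.715087890625, 115.26882934570312), (55.89923858642578, 108.39563751220703), 67.55055236816406) z 0.06508562076362279 532 mean [0.6181 0.1152]
stone ((619.6160888671875, 117.22142028808594), (53.22068405151367, 106.22660827636719), 67.96466064453125) z 0.06529061934710978 506 mean [0.6192 0.1175]
tub ((634.4140625, -189.25328063964844), (137.160400390625, 161.14178466796875), 88.29536437988281) z 0.12522578883352886 2135 mean [ 0.6337 -0.1902]
trivet ((435.5483703613281, -425.469482421875), (139.70465087890625, 141.6072235107422), 3.9356958866119385) z 0.007531773078159221 1720 mean [ 0.4349 -0.4252]
jar0 ((559.9010620117188, 443.36688232421875), (37.091773986816406, 41.332664489746094), 4.998921871185303) z 0.11889292826821263 132 mean [0.5598 0.445 ]
jar1 ((432.0782775878906, 357.5330505371094), (37.830467224121094, 40.13233947753906), 4.043389320373535) z 0.11920354812600054 138 mean [0.4312 0.3581]
jar2 ((344.68316650390625, 292.0054931640625), (36.2145881652832, 36.94903564453125), 1.1649893522262573) z 0.11950536921678379 137 mean [0.3452 0.2918]
grip ((478.5127258300781, -46.23224639892578), (56.566532135009766, 17.197105407714844), 79.431640625) z 0.08279449074008038 97 mean [ 0.4786 -0.0464]
(300, 150) [0.6353 0.0805 0.0621]
(270, 170) [0.5721 0.1792 0.0395]
(440, 120) [ 0.7798 -0.408  -0.0036]
(255, 190) [0.5056 0.2271 0.03  ]
(418, 180) [ 0.5496 -0.3132  0.0288]
(292, 205) [0.4546 0.1022 0.044 ]
(384, 202) [ 0.4685 -0.1949  0.0497]
(327, 212) [ 0.4337 -0.0113  0.043 ]
(339, 172) [ 0.5675 -0.0488  0.045 ]
(200, 300) [ 0.1456  0.3942 -0.0019]
```

View pics/crop.png

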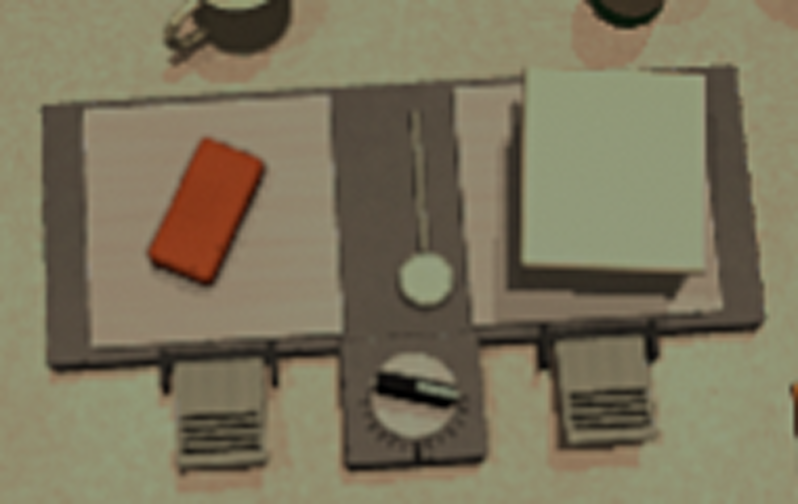

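Crop: left plate corners are at about (84,109), (331,95), (343,333) and (90,347). The dial pointer points right, slightly down, so the dial is at roughly +1.4 rad. Next I'll fit the plate and tin and take closer wrist views.

```bash
cat > m2.py <<'E'
from m import *
c=np.array([(84,109),(331,95),(343,333),(90,347)])/4.2+[240-.38,105-.38]
q=onplane('top',c,.038)[:,:2];print('plate corners',q,'ctr',q.mean(0),[np.linalg.norm(q[i]-q[i-1]) for i in range(4)])
for a,b in((3,0),(2,1)):print('x yaw',np.degrees(np.arctan2(*(q[b]-q[a])[::-1])))
for a,b in((2,3),(1,0)):print('y yaw-90',np.degrees(np.arctan2(*(q[b]-q[a])[::-1]))-90)
rect(P[...,2]>.09,(445,238,490,275),.1,'tin')
# warmer back-left/right corners
c=np.array([(42,106),(737,68),(762,322),(50,362)])/4.2+[239.62,104.62]
w=onplane('top',c,.036)[:,:2];print('warmer',w,'y yaw',np.degrees(np.arctan2(*(w[0]-w[1])[::-1]))-90,np.degrees(np.arctan2(*(w[3]-w[2])[::-1]))-90)
E
python3 m2.py | tail -9
cat > look.py <<'E'
from h import *
import sys
# place wrist camera above xy: tool pose so that optical axis hits (x,y,h) ; tool yaw given
def look(xy,h,dist,yaw,name):
    R=down(yaw);T=np.array(robot.camera_info('wrist')['T_tool_cam'])
    cz=R@T[:3,2];cp=R@T[:3,3]
    p=np.array([*xy,h])-cz*dist-cp
    robot.goto(p,R);robot.dwell(.3)
    M=pose('wrist');im,d=robot.grab_frame('wrist');save(name,im);np.savez('pics/'+name+'.npz',im=im,d=d,M=M)
    return im,d,M
E
python3 - <<'E'
from look import *
# try yaw options for reach
q0=robot.read_qpos()
for yaw in(-90,90):
  for p in([.48,-.04,.3],[.617,.115,.3],[.435,-.425,.3],[.345,.29,.3],[.56,.445,.3]):
    print(yaw,p,robot.ik(p,down(np.radians(yaw))))
E
```

```text
x yaw 4.232842326068479
x yaw 3.783676777981828
y yaw-90 4.231141741702928
y yaw-90 4.343978983437722
tin ((295.1490783691406, -454.9533386230469), (74.80946350097656, 73.7320785522461), 87.41513061523438) z 0.09926374856415521 479 mean [ 0.2951 -0.4564]
warmer [[ 0.7136  0.2555]
 [ 0.7571 -0.3088]
 [ 0.5435 -0.3214]
 [ 0.5012  0.2374]] y yaw 4.414246398368036 4.320854658189276
-90 [0.48, -0.04, 0.3] [ 18.70225035  -0.50847898 -15.80896119   0.         -74.69951779
  71.29774965]
-90 [0.617, 0.115, 0.3] [ 28.35200253  14.03612449   1.02220696   0.         -76.98608247
  61.64799747]
-90 [0.435, -0.425, 0.3] [-25.94997245  12.13739077  -1.44977848   0.         -76.41283074
 115.94997245]
-90 [0.345, 0.29, 0.3] [ 65.23622179  -3.78109503 -18.91688873   0.         -74.8642063
  24.76377821]
-90 [0.56, 0.445, 0.3] [ 54.02618323  22.65708456  13.23030873   0.         -80.57322417
  35.97381677]
90 [0.48, -0.04, 0.3] [  18.70225035   -0.50847898  -15.80896119    0.          -74.69951779
 -108.70225035]
90 [0.617, 0.115, 0.3] [  28.35200253   14.03612449    1.02220696    0.          -76.98608247
 -118.35200253]
90 [0.435, -0.425, 0.3] [-25.94997245  12.13739077  -1.44977848   0.         -76.41283074
 -64.05002755]
90 [0.345, 0.29, 0.3] [  65.23622179   -3.78109503  -18.91688873    0.          -74.8642063
 -155.23622179]
90 [0.56, 0.445, 0.3] [  54.02618323   22.65708456   13.23030873    0.          -80.57322417
 -144.02618323]
```

```bash
python3 m2.py | grep -A4 'plate corn'
cat > w.py <<'E'
from look import *
np.set_printoptions(precision=4,suppress=True)
im,d,M=look((.56,.04),.05,.42,np.radians(-90),'w1')
P=cloud('wrist',d,M)
def rect(mask,h,name):
    n,l,s,c=cv2.connectedComponentsWithStats(mask.astype(np.uint8));k=1+s[1:,4].argmax();v,u=np.where(l==k)
    q=onplane('wrist',np.c_[u,v],h,M)[:,:2]
    print(name,cv2.minAreaRect((q*1000).astype(np.float32)),np.median(P[v,u,2]),len(v),'px',u.mean(),v.mean(),q.mean(0))
hsv=cv2.cvtColor(im,cv2.COLOR_RGB2HSV)
X,Y,Z=P[...,0],P[...,1],P[...,2]
rect((Z>.058)&(Z<.08)&(X>.53)&(Y>0)&(Y<.22),.066,'stone')
rect((hsv[...,0]<12)&(hsv[...,1]>140)&(hsv[...,2]>90)&(X>.53),.066,'stone c')
rect((Z>.07)&(Z<.1)&(X<.53)&(X>.43)&(Y>-.12)&(Y<.03),.083,'grip')
E
python3 w.py
```

```text
plate corners [[0.7107 0.2209]
 [0.7258 0.0218]
 [0.5279 0.0088]
 [0.5133 0.2063]] ctr [0.6194 0.1144] [np.float64(0.1978626028771568), np.float64(0.1996261956454747), np.float64(0.19826178880980388), np.float64(0.19807157913546114)]
x yaw 4.232842326068479
stone ((622.0306396484375, 117.22393798828125), (55.15541458129883, 108.40069580078125), 67.6829605102539) 0.06591029511939617 4276 px 249.09705332086062 151.61927034611787 [0.6239 0.1168]
stone c ((621.8653564453125, 116.42913818359375), (54.58179473876953, 107.75119018554688), 67.72152709960938) 0.06595692548376964 4055 px 249.63353884093712 152.6347718865598 [0.6227 0.1163]
grip ((482.9488220214844, -38.005104064941406), (50.66950988769531, 19.08526611328125), 81.01045989990234) 0.08301805420586339 471 px 375.5371549893843 266.8089171974522 [ 0.4835 -0.0363]
```

View pics/w1.png

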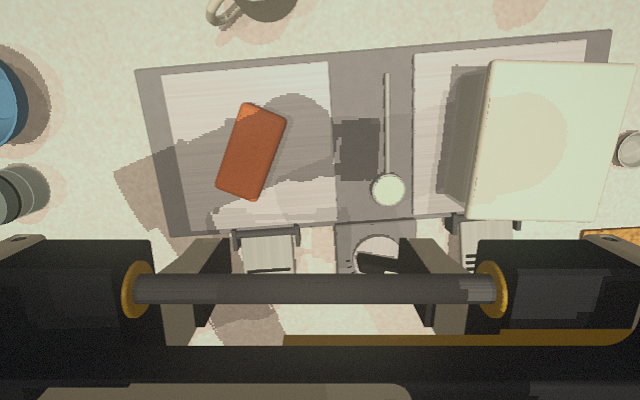

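Wrist view: stone at (249,152), agreeing with the top view; the dial is half hidden by the gripper. Moving the stone now.

Run:
```python
from look import *
np.set_printoptions(precision=4,suppress=True)
R=down(np.radians(67.7-180))
robot.goto([.622,.117,.2],R); robot.servo_line([.622,.117,.043],speed=.12)
robot.move_gripper(0.0);print('grip',robot.read_grip_width()*88)
robot.servo_line([.622,.117,.25],speed=.2);print(robot.read_grip_width()*88,robot.read_force())
R=down(np.radians(3.9-90))
robot.goto([.435,-.4255,.2],R); robot.servo_line([.435,-.4255,.05],speed=.2); robot.servo_line([.435,-.4255,.0135],speed=.04)
print(robot.read_force())
robot.move_gripper(1.0); robot.servo_line([.435,-.4255,.2],speed=.2)
print(robot.read_t(),robot.read_position())
im,d,M=look((.435,-.4255),.03,.36,np.radians(-90),'w2')
P=cloud('wrist',d,M)
hsv=cv2.cvtColor(im,cv2.COLOR_RGB2HSV);Z=P[...,2]
def rect(m,h,name):
    n,l,s,c=cv2.connectedComponentsWithStats(m.astype(np.uint8));k=1+s[1:,4].argmax();v,u=np.where(l==k)
    q=onplane('wrist',np.c_[u,v],h,M)[:,:2];print(name,cv2.minAreaRect((q*1000).astype(np.float32)),np.median(Z[v,u]),len(v))
near=np.hypot(P[...,0]-.435,P[...,1]+.4255)<.12
rect(near&(Z>.028)&(Z<.045),.036,'stone');rect(near&(hsv[...,1]>90)&(hsv[...,0]<25),.008,'trivet')
im,d=robot.grab_frame('top');save('top1',im);np.savez('pics/top1.npz',im=im,d=d)
```

```text
grip 55.902785183119406
56.23362730702703 [-0.4172  0.4136 -4.5914]
[-0.4365  0.2752 -3.3317]
12.7667 [ 0.4344 -0.425   0.1987]
stone ((435.7970275878906, -425.2202453613281), (108.5926513671875, 55.002586364746094), 3.817129135131836) 0.03587982822490665 4935
trivet ((437.1095886230469, -426.3973388671875), (139.5945587158203, 139.1028289794922), 3.6995933055877686) 0.008680514081688073 14095
```

View pics/w2.png

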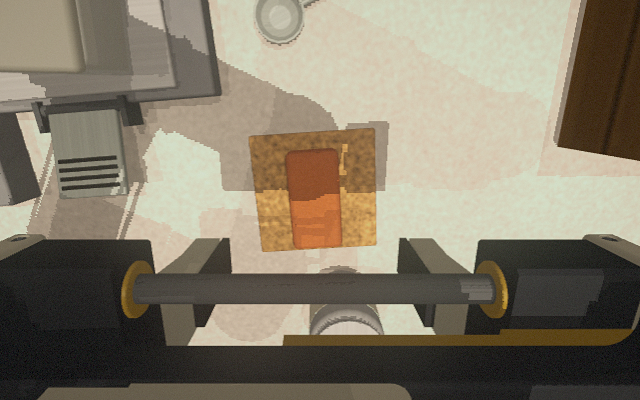

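Stone lies centred and flat on the trivet (within 2 mm). Now a close look at the dial.

```bash
cat > dial.py <<'E'
from look import *
import sys
np.set_printoptions(precision=4,suppress=True)
def dial(name):
    im,d,M=look((.45,-.045),.06,.36,np.radians(-85.7),name)
    P=cloud('wrist',d,M);Z=P[...,2];X,Y=P[...,0],P[...,1]
    m=(Z>.073)&(Z<.095)&(np.hypot(X-.481,Y+.043)<.05)
    n,l,s,c=cv2.connectedComponentsWithStats(m.astype(np.uint8));k=1+s[1:,4].argmax();v,u=np.where(l==k)
    q=P[v,u,:2];t=Z[v,u]>.079;q=q[t]
    print('grip rect',cv2.minAreaRect((q*1000).astype(np.float32)),np.median(Z[v,u]),len(v))
    w,V=np.linalg.eigh(np.cov(q.T));print('axis deg',np.degrees(np.arctan2(V[1,1],V[0,1]))%180,'top z',np.percentile(Z[v,u],[5,95]))
    u0,v0=int(u.mean()),int(v.mean());print('px',u0,v0)
    cv2.imwrite('pics/'+name+'c.png',cv2.resize(im[max(0,v0-70):v0+90,max(0,u0-100):u0+100,::-1],None,fx=3,fy=3,interpolation=cv2.INTER_CUBIC))
    return im,d,M
if __name__=='__main__': dial(sys.argv[1])
E
python3 dial.py w3
```

```text
grip rect ((477.1978759765625, -46.08006286621094), (61.78324890136719, 14.590213775634766), 79.03008270263672) 0.08378628821867207 888
axis deg 78.92699224188468 top z [0.0773 0.0854]
px 315 179
```

View pics/w3c.png

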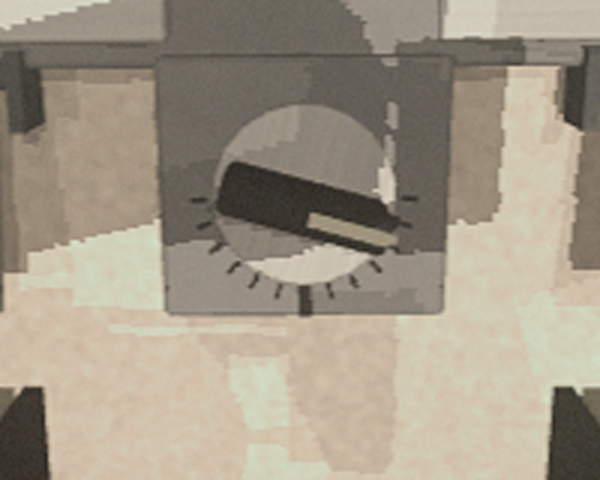

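```bash
python3 - <<'E'
from look import *
np.set_printoptions(precision=3,suppress=True)
p=[.4775,-.046,.066]; a=-11.1
robot.move_gripper(.5)
robot.goto([*p[:2],.2],down(np.radians(a))); robot.servo_line(p,speed=.1); print(robot.read_force())
robot.move_gripper(0);print('w',robot.read_grip_width()*88,robot.read_force())
for k in range(1,9):
    robot.goto(p,down(np.radians(a-74.6*k/8)));print(robot.read_force(),robot.read_ft_torque()[2])
robot.dwell(.2)
R=robot.read_tcp_rot();print(np.degrees(np.arctan2(R[1,1],R[0,1])),robot.read_position())
robot.move_gripper(.5);robot.servo_line([*p[:2],.2],speed=.2)
E
python3 dial.py w4
```

```text
[-0.375 -0.47  -0.029]
w 13.792359513943742 [0.083 0.749 0.293]
[-0.233 -0.466  2.185] -0.05151036533629415
[-0.36   1.423  2.25 ] -0.07289710529662509
[-2.217  1.609  3.263] -0.03679069057296772
[-2.672  2.007  4.339] -0.02253981694624953
[-2.807  2.301  5.177] -0.03765115552988506
[-2.612  3.369  4.943] -0.010945694118548049
[-2.148  3.818  6.671] -0.05000838271785431
[-3.412  4.062  5.247] -0.07872635168019457
-85.288010477233 [ 0.477 -0.046  0.066]
grip rect ((476.7384033203125, -45.27758026123047), (61.995025634765625, 14.007365226745605), 4.695457458496094) 0.08393186018412144 818
axis deg 4.420857823573186 top z [0.0814 0.0855]
px 316 177
```

View pics/w4c.png

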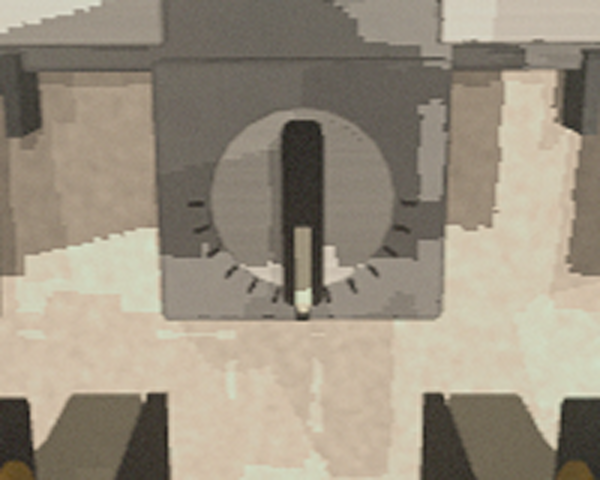

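Dial is at zero: the pointer covers the black mark (axis 4.4° against warmer yaw 4.3°). Now the jars, re-measuring each one before its grasp.

```bash
cat > jar.py <<'E'
from look import *
import sys
np.set_printoptions(precision=4,suppress=True)
C=np.array([.6194,.1145]);yw=np.radians(4.25);A=np.array([[np.cos(yw),-np.sin(yw)],[np.sin(yw),np.cos(yw)]])
def blobs(P):
    m=(P[...,2]>.108)&(P[...,2]<.13);n,l,s,c=cv2.connectedComponentsWithStats(m.astype(np.uint8));o=[]
    for k in range(1,n):
        if s[k,4]<60: continue
        v,u=np.where(l==k);o.append((*cv2.minEnclosingCircle((P[v,u,:2]*1000).astype(np.float32)),np.median(P[v,u,2])))
    return o
def find(xy,name):
    im,d,M=look(xy,.12,.3,np.radians(-53),name);P=cloud('wrist',d,M)
    o=[b for b in blobs(P) if 14<b[1]<28];o.sort(key=lambda b:np.hypot(b[0][0]/1000-xy[0],b[0][1]/1000-xy[1]))
    print(o[:3]);return np.array(o[0][0])/1000
def run(xy,dst,name,yaw):
    c=find(xy,name)
    assert np.hypot(*(c-xy))<.07
    R=down(np.radians(yaw));robot.move_gripper(.75)
    robot.goto([*c,.2],R);robot.servo_line([*c,.089],speed=.12);f=robot.read_force()
    robot.move_gripper(0);w=robot.read_grip_width()*88;print('cork',w,f)
    assert 34<w<42
    robot.servo_line([*c,.26],speed=.2);print('load',robot.read_force(),robot.read_grip_width()*88)
    t=C+A@np.array(dst);R=down(np.radians(-86))
    robot.goto([*t,.26],R);robot.servo_line([*t,.15],speed=.2);robot.servo_line([*t,.1275],speed=.03)
    robot.dwell(.2);print('placed',robot.read_force(),t)
    robot.move_gripper(.65);robot.servo_line([*t,.26],speed=.2);print('t',robot.read_t())
E
python3 - <<'E'
from jar import *
run((.560,.444),(.05,0),'j0',-90)
E
```

```text
[((540.2908325195312, 403.9444274902344), 18.998149871826172, np.float64(0.11997271252464003)), ((432.5361328125, 361.7693176269531), 18.771514892578125, np.float64(0.1184386850378071))]
cork 37.436644975299316 [ 0.1783 -0.0127  0.2346]
load [-0.7541  0.938  -4.4588] 37.58523996314178
placed [-0.117  -0.0848 -3.8963] [0.6693 0.1182]
t 34.575
```

Jar0 had been knocked about 4.5 cm aside; the fresh look caught that. Next two, released slightly lower.

```bash
sed -i 's/\.1275\]/.126]/' jar.py
python3 - <<'E'
from jar import *
run((.4325,.360),(-.05,.052),'j1',-53)
run((.345,.292),(-.05,-.052),'j2',-53)
im,d,M=look((.60,.115),.12,.36,np.radians(-86),'p1')
for b in blobs(cloud('wrist',d,M)):print(b,A.T@(np.array(b[0])/1000-C))
robot.goto([.45,.35,.35],down(np.radians(-90)))
im,d=robot.grab_frame('top');save('top2',im);P=cloud('top',d)
for b in blobs(P):print('top',b)
im,d=robot.grab_frame('scene');save('scene2',im)
E
```

```text
[((431.452392578125, 360.54931640625), 18.921979904174805, np.float64(0.1200309953981839)), ((343.58880615234375, 293.76544189453125), 18.356454849243164, np.float64(0.12002744644773305))]
cork 37.38319058528465 [-0.4724 -0.7641  0.5277]
load [ 0.0471  0.5643 -3.3742] 37.48180320276024
placed [-3.4651 -2.0283  7.9976] [0.5657 0.1627]
t 43.8417
[((345.6300048828125, 295.16314697265625), 18.921646118164062, np.float64(0.1200361580337389))]
cork 37.44861760256582 [0.4903 0.1068 0.9394]
load [ 0.4149  0.1806 -4.7696] 37.269806734467934
placed [-3.9325 -0.1914  7.8854] [0.5734 0.0589]
t 53.1167
((669.252197265625, 118.22835540771484), 33.75893020629883, np.float64(0.11410740180961054)) [0.05 0.  ]
((641.56494140625, -184.30645751953125), 96.00086975097656, np.float64(0.1260036217859995)) [-0.     -0.2996]
((572.8220825195312, 59.32120895385742), 33.86377716064453, np.float64(0.11497653242928696)) [-0.0505 -0.0516]
((565.5067749023438, 162.55503845214844), 33.715850830078125, np.float64(0.11505352460645218)) [-0.0502  0.0519]
top ((1109.7041015625, -1090.378173828125), 127.50001525878906, 
[... 405 characters left out ...]
58045484382))
top ((835.0840454101562, -225.94940185546875), 33.5253791809082, np.float64(0.12294289413573012))
top ((619.5255126953125, -801.5711669921875), 166.5485382080078, np.float64(0.11834492102028427))
top ((635.9576416015625, -191.11680603027344), 101.50027465820312, np.float64(0.12517277693970263))
top ((667.3816528320312, 115.77537536621094), 33.62250900268555, np.float64(0.11421091495386337))
top ((564.261962890625, 159.42538452148438), 33.461002349853516, np.float64(0.11442831204611359))
top ((572.2444458007812, 55.83418273925781), 34.03538513183594, np.float64(0.11491071941169495))
top ((509.92547607421875, 685.5737915039062), 39.92995834350586, np.float64(0.11553879160207092))
```

View pics/p1.png

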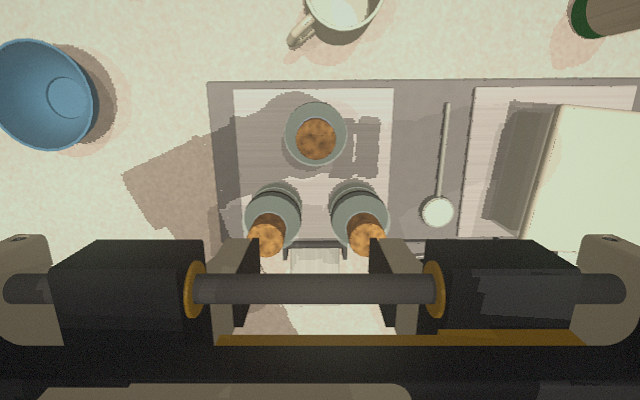

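View pics/scene2.png

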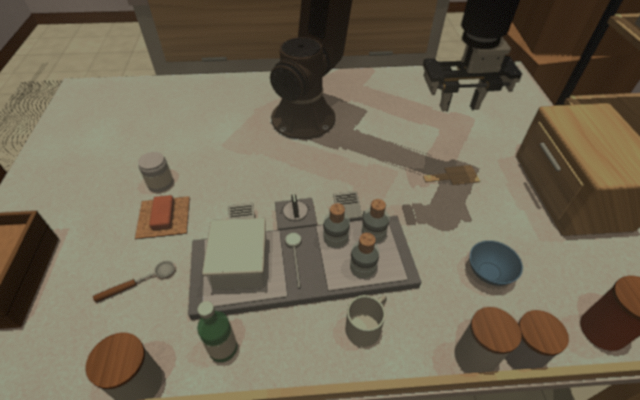

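All three jars upright on the plate at ±52 mm, stone and dial as set, tub unmoved. Now the left treadle, with the gripper shut and the camera side turned away from the jars.

Run:
```python
from jar import *
t=C+A@np.array([-.179,0]);R=down(np.radians(94.25));print(t)
z=np.load('pics/top1.npz');P=cloud('top',z['d']);n=np.hypot(P[...,0]-t[0],P[...,1]-t[1])<.008;print('pad z',np.median(P[n][:,2]))
robot.move_gripper(0);robot.goto([*t,.25],R);robot.servo_line([*t,.055],speed=.12)
f0=robot.read_force()[2];h=.055
while h>.014:
    h-=.002 if h>.028 else .001
    robot.servo_line([*t,h],speed=.03);f=robot.read_force()[2]-f0
    print(round(h,3),round(robot.read_position()[2],4),round(f,1))
    if f>24: break
robot.dwell(.3);robot.servo_line([*t,.06],speed=.06);robot.servo_line([*t,.2],speed=.2)
print(robot.read_t())
```

```text
[0.4409 0.1012]
pad z 0.04793355378171682
0.053 0.0531 -1.0
0.051 0.0509 0.1
0.049 0.0491 3.0
0.047 0.047 4.6
0.045 0.045 4.4
0.043 0.0431 5.8
0.041 0.0411 5.3
0.039 0.0391 6.2
0.037 0.0371 5.6
0.035 0.0351 6.5
0.033 0.0332 8.3
0.031 0.0312 9.4
0.029 0.0292 10.8
0.027 0.0273 10.7
0.026 0.0264 11.4
0.025 0.0254 12.2
0.024 0.0246 13.6
0.023 0.0242 23.6
0.022 0.0239 34.9
66.9667
```

Stop reached: the force jumped from 13.6 to 35 N with the pad at 24 mm. Final check.

Run:
```python
from jar import *
robot.goto([.2,.6,.3],down(np.radians(-90)))
im,d=robot.grab_frame('top');P=cloud('top',d)
t=C+A@np.array([-.179,0]);n=np.hypot(P[...,0]-t[0],P[...,1]-t[1])<.008;print('pad z',np.median(P[n][:,2]))
for b in blobs(P):
    if np.hypot(b[0][0]-620,b[0][1]-115)<330:print('top',b)
z=np.load('pics/top0.npz');df=cv2.absdiff(im,z['im'])
cv2.imwrite('pics/fin.png',cv2.resize(im[90:285,150:500,::-1],None,fx=2.25,fy=2.25,interpolation=cv2.INTER_CUBIC))
```

```text
pad z 0.04763750615438345
top ((636.15966796875, -190.58409118652344), 101.73199462890625, np.float64(0.1251302710379254))
top ((667.3742065429688, 116.01231384277344), 33.88567352294922, np.float64(0.11443281604060695))
top ((573.2183227539062, 56.420013427734375), 33.65312576293945, np.float64(0.1142362980023639))
top ((565.2268676757812, 159.84213256835938), 33.302452087402344, np.float64(0.11517612197429838))
```

View pics/fin.png

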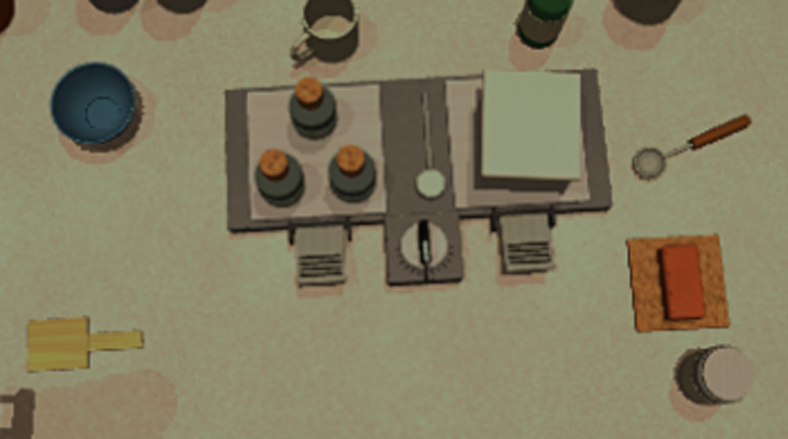

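Everything is in place, and the treadle is back up (pad at 47.6 mm).

```bash
python3 -c "
from rig import robot
robot.job_done();print(robot.read_t())"
```

```text
the job is handed in; nothing more can be done
the job is handed in; nothing more can be done
```

The job is done and handed in at about 70 s on the robot's clock. None of the last checks failed or disagreed.

- **Stone:** it lies flat on the cork trivet, within about 2 mm of the middle.
- **Dial:** the pointer stands over the zero mark. The grip's axis measured 4.4° against 4.3° for the warmer, so it is off by about 0.1°.
- **Jars:** three were there, and all stand upright on the left plate, each base at least 14 mm inside the edge. One had been knocked about 4.5 cm aside before I reached it. I found it by measuring again and moved it normally.
- **Treadle:** I pressed the left one last, down to its stop. The force jumped from 14 to 35 N with the pad 24 mm above the shelf, and afterwards the pad was back up at 47.6 mm.
- **Left alone:** the tub did not move, its treadle was not pressed, and the final picture shows the other things where they were.

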